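# Put the microscope objectives back in their rack in order of length

## Task

Put the four cleaned microscope objectives back into the rack, one in each well, in order of length, with the shortest in the well by the pull handle and the longest in the well at the far end. Set each down gently and leave it standing upright, flat on the floor of its well; never let one tip over, and leave the eyepiece among them standing where it is.

Things in the scene. Friction and masses are not known exactly. Their poses are not given: they have to be found in the camera images.
- objective_a_c (a point): centre (half-way up, 23 mm above its foot) of the shortest microscope objective, 46 mm tall: loose, 90 g or so, standing upright on the bench mat, z up. A round satin-metal barrel 30 mm in diameter up to 36 mm above the foot (plain to grip), then a steel nose 27 mm wide narrowing to 23 mm at the top; below, a black dust cap 10 mm high and 28 mm wide at the foot.
- objective_b_c (a point): centre (half-way up, 27 mm above its foot) of the second shortest microscope objective, 54 mm tall: loose, 110 g or so, standing upright on the bench mat, z up. A round satin-metal barrel 30 mm in diameter up to 40 mm above the foot (plain to grip), then a steel nose 26 mm wide narrowing to 19 mm at the top; below, a black dust cap 10 mm high and 28 mm wide at the foot.
- objective_c_c (a point): centre (half-way up, 31 mm above its foot) of the second longest microscope objective, 62 mm tall: loose, 130 g or so, standing upright on the bench mat, z up. A round satin-metal barrel 30 mm in diameter up to 44 mm above the foot (plain to grip), then a steel nose 25 mm wide narrowing to 15 mm at the top; below, a black dust cap 10 mm high and 28 mm wide at the foot.
- objective_d_c (a point): centre (half-way up, 35 mm above its foot) of the longest microscope objective, 70 mm tall: loose, 150 g or so, standing upright on the bench mat, z up. A round satin-metal barrel 30 mm in diameter up to 48 mm above the foot (plain to grip), then a steel nose 24 mm wide narrowing to 11 mm at the top; below, a black dust cap 10 mm high and 28 mm wide at the foot.
- well_1: the first round rubber well, next to the handle end of the rack: fixed on the rack, its flat floor 49 mm across inside a low grey rim 3 mm high and 58 mm across outside. Origin at the centre of the well floor, 13.5 mm above the bench; z up; +x runs along the row, away from the handle. Wells are 70 mm apart.
- well_2: the second well from the handle: fixed on the rack, its flat floor 49 mm across inside a low grey rim 3 mm high and 58 mm across outside. Origin at the centre of the well floor, 13.5 mm above the bench; z up; +x runs along the row, away from the handle. Wells are 70 mm apart.
- well_3: the third well from the handle: fixed on the rack, its flat floor 49 mm across inside a low grey rim 3 mm high and 58 mm across outside. Origin at the centre of the well floor, 13.5 mm above the bench; z up; +x runs along the row, away from the handle. Wells are 70 mm apart.
- well_4: the fourth well, farthest from the handle: fixed on the rack, its flat floor 49 mm across inside a low grey rim 3 mm high and 58 mm across outside. Origin at the centre of the well floor, 13.5 mm above the bench; z up; +x runs along the row, away from the handle. Wells are 70 mm apart.
- rack: the storage rack of the dry cabinet, fixed for the job: an aluminium plate 345 x 92 mm, top 12 mm above the bench, with four black-floored wells in one row along its long (x) axis and a dark steel pull handle, 45 mm high, across its -x end. It may lie at any yaw, left or right of the middle. Origin at its centre, on the bench; x runs from the handle end to the plain end.
- eyepiece_c (a point): centre (31 mm above its foot) of a loose eyepiece, 62 mm tall, black and 35 mm wide below, a bare steel tube 23 mm wide above, standing amid the objectives in the middle of the bench mat. Not to be moved. The mat is 3 mm thick; two low resin-mounted specimens (30 mm wide, up to 18 mm high) also stand on it, near its edges.
There are look-alikes about, which are no part of the job. Leave any yellow look-alike of the part that bears eyepiece_c alone.

How it is judged (in metres and radians):
At the end, for the whole second after the job is handed in: Each objective stands upright (within 0.05 rad) and at rest, released, on the floor of its own well (centre within 11.5 mm of the well's centre): shortest in well 1 by the handle, then wells 2, 3, and the longest in well 4. The eyepiece still stands within 20 mm of its first place (horizontal distance between objective_a_c and well_1 below 0.0115 m and angle between each of objective_a_c, objective_b_c, objective_c_c, objective_d_c's own z axis and vertical below 0.05 rad and linear speed of each of objective_a, objective_b, objective_c, objective_d below 0.01 m/s and z of objective_a_c in the frame of well_1 below 0.026 m and horizontal distance between objective_b_c and well_2 below 0.0115 m and z of objective_b_c in the frame of well_2 below 0.03 m and horizontal distance between objective_c_c and well_3 below 0.0115 m and z of objective_c_c in the frame of well_3 below 0.034 m and horizontal distance between objective_d_c and well_4 below 0.0115 m and z of objective_d_c in the frame of well_4 below 0.038 m and distance of eyepiece_c from where it was at the start of the episode below 0.02 m and angle between eyepiece_c's own z axis and vertical below 0.1 rad); the robot touches nothing.
It fails at once if an objective is dropped (falls freely at more than 0.55 m/s, a drop of some 15 mm) ((linear speed of objective_a above 0.55 m/s and contact force between objective_a and the fingers below 0.2 N) or (linear speed of objective_b above 0.55 m/s and contact force between objective_b and the fingers below 0.2 N) or (linear speed of objective_c above 0.55 m/s and contact force between objective_c and the fingers below 0.2 N) or (linear speed of objective_d above 0.55 m/s and contact force between objective_d and the fingers below 0.2 N)).
It fails at once if an objective is knocked over or laid down (angle between any of objective_a_c, objective_b_c, objective_c_c, objective_d_c's own z axis and vertical above 0.6 rad).
It fails at once if an objective is banged down onto the rack (more than 40 N) (contact force between any of objective_a, objective_b, objective_c, objective_d and rack above 40 N).
It fails at once if the eyepiece is pushed away (more than 20 mm) or knocked over (distance of eyepiece_c from where it was at the start of the episode above 0.02 m or angle between eyepiece_c's own z axis and vertical above 0.3 rad).
It also fails if it takes over 136 s, if anything falls off the work surface, if the arm or the gripper's body presses on something with over 40 N, if the wrist force passes 120 N, or if a joint passes its speed limit or range.

## Robot

A 6-joint arm with a two-finger parallel gripper is mounted at the origin on the work surface. World frame = base frame: x ahead of the robot, y to its left, z up, the work surface at z = 0. Lengths are in mm, angles in degrees, forces in N, time in s.
With the tool pointing down it reaches from about 300 to 850 mm from the base axis. Payload 4.2 kg.
Tool frame: the origin (TCP) lies at the very end of the fingers, on their centre line; the grasp point (between the pads) lies 19 mm behind it; z points along the fingers, y is the line along which they close (so a half turn about z gives the same grasp; the last joint's range is limited). The gripper opens to 91 mm and grips with 3 to 60 N. Pads are 32 mm wide; open, the fingers measure 118 mm over their backs; the gripper's body (76 mm by 178 mm) begins 60 mm behind the grasp point.
Start: joints at [63.14, 18.312, 89.639, -0, 72.044, -1.146], TCP at [249.488, 518.072, 213.976] pointing down, gripper open.
Joint ranges: [-177.97, 177.97], [-48.28, 115.42], [12.27, 149.76], [-77.06, 257.06], [2.81, 150.46], [-146.56, 146.56]. Speed limits (degrees/s): [147.25, 147.25, 180, 180, 180, 180].

## Interface

Orientations are given as [roll, pitch, yaw] about the fixed x, y, z axes, in that order (R = Rz(yaw) Ry(pitch) Rx(roll)).
In Python, from workcell import env, eyes gives the robot as it stands.
- The arm moves only by the tool send_rows, never from a script. Its argument "targets" is text: rows parted by semicolons, each of 7 numbers parted by spaces: the shift along the tool's x, y, z in m, then the turn, a rotation vector about the tool's x, y, z in degrees, then the opening in per cent of the stroke, from 0 (shut) to 100 (fully open). A call has 1 to 12 rows; each row is the pose to reach, as a shift and turn from the pose commanded when the call began, along the tool's axes at that moment; what a row does not reach only later rows make up. A row lasts 1/12 s, in which the tool goes at most 41.7 mm and 7.16 degrees, less where a joint would pass 70% of its speed; a pose out of reach is approached as far as the arm can. A call with a gripper value outside its range is refused whole. The fingers move at their own pace and stop on an object; "grip_force" is the grip in N (left out, the last holds). Time passes only in rows, so rows that repeat a pose let the fingers close. It gives the time, the measured TCP pose, the force, the opening and the grip force at its end, in the units of the state.
- env.state(): the state, without advancing time (a new reading comes with each control period).
- eyes.grab_frame(name): name is "side" or "top"; returns a dict with "image" (384x512x3 uint8, blue, green, red), "fovy" (degrees; the focal length in pixels is half the picture's height over the tangent of half this angle, whatever the lens; pixels are square), "cx", "cy" (the principal point, pixels), "eye" and "attitude" of the camera in the world. Camera axes: x right, y up, looking along -z (the intrinsics and any distortion apply to the point x, -y, -z); pixel columns grow to the right and rows downward; lengths in mm; the calibration is good to about 2 mm. A picture is of the moment at which its call begins. There is no depth.
- env.job_done(): hands the job in; it is judged then, once.
The state is a dict: "time_s": time; "qpos": joint angles; "qvel": joint speeds; "effort": joint torques, N m; "ee_pos": TCP position; "ee_rot": TCP orientation; "force": force on the tool from outside, world axes, zero at the start; "torque": the same for the moment, N m; "gripper_width": finger opening in mm; "gripper_force": force on a finger pad.
Only numpy, scipy, OpenCV 4.12 (cv2) and the standard library are available. Lean on these libraries where they do the work, as an engineer would, in place of code of your own. Each camera call takes 0.05 s, during which the arm holds its last target. There are 200 camera calls.

## Working session

There is one attempt and no reset: what is moved stays moved. The work goes in short steps, Python scripts to look and compute and a tool call to move; the robot and the scene stay as the last step left them, time stands still between calls to the robot, and variables do not carry over. Pictures are saved under pics/ and viewed, at most 14 in all, crops included, and the job is handed in when it is done.

Besides the shell and the picture viewer there is one more tool, called after ">>>" by a JSON object that holds its "name" and its "arguments", one argument or row to a line. send_rows: Moves the arm, as the interface text tells. Its arguments: {"type":"object","properties":{"targets":{"type":"string"},"grip_force":{"type":"number"}},"required":["targets"]}

```bash
ls; mkdir -p pics; python3 - <<'E'
from workcell import env, eyes
import cv2
for n in ("top","side"):
    f=eyes.grab_frame(n); cv2.imwrite(f"pics/{n}0.png",f["image"]); print(n,{k:v for k,v in f.items() if k!="image"})
print(env.state())
E
```

```text
pics
top {'fovy': 45.329843073602845, 'cx': 253.9639245311084, 'cy': 188.82441459621418, 'eye': array([ 346.77563472,  -19.98347553, 1304.40416328]), 'attitude': array([ 10.98960646,   0.25289579, -88.78345276])}
side {'fovy': 42.112749758416555, 'cx': 260.62191668577503, 'cy': 189.12087332213454, 'eye': array([370.58434628, 772.06781216, 951.23454171]), 'attitude': array([  42.82702137,    0.6850524 , -166.41481356])}
{'time_s': 0.1, 'qpos': array([ 6.31394001e+01,  1.83480018e+01,  8.96970466e+01, -9.44364808e-04,
        7.20447075e+01, -1.14439518e+00]), 'qvel': array([-0.01333324, -0.11456505, -0.15465466,  0.04021433,  0.08509632,
       -0.02756929]), 'effort': array([ 1.06251449e-03, -4.13334131e+01, -2.32510060e+01,  7.31025031e-02,
        4.22676257e-02, -7.37178357e-05]), 'ee_pos': array([249.29360328, 517.66404124, 213.22017587]), 'ee_rot': array([-1.79910244e+02, -8.94881443e-04,  1.54284086e+02]), 'force': array([ 1.13207214, -0.42543522,  0.97089969]), 'torque': array([-0.01264105,  0.00507887,  0.09271809]), 'gripper_force': 0.0, 'gripper_width': 91.40992048552359}
```

View pics/top0.png

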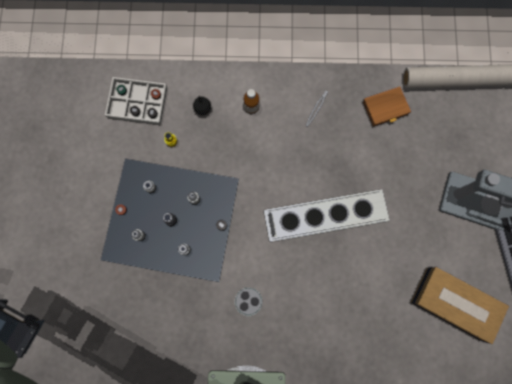

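View pics/side0.png

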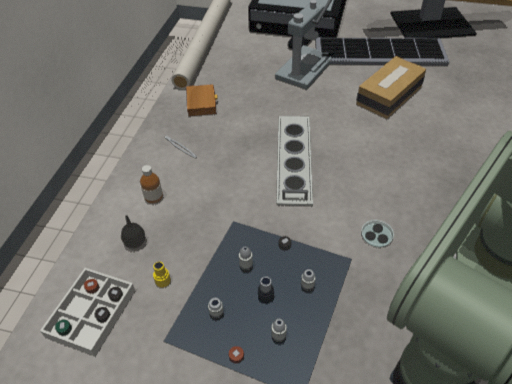

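The top view shows the mat, with candidate objectives at (149,186), (194,198), (138,235) and (184,249). The dark eyepiece is at (169,218), specimens are at (121,210) and (221,225), and the yellow look-alike is at (170,140). The rack runs from its handle at (270,223) to its plain end at (385,205), with wells at (290,221), (314,217), (339,213) and (363,208). In the side view the objectives are at (246,258), (309,279), (216,307) and (279,329), and the eyepiece is at (266,288).

```bash
cat > h.py <<'E'
import numpy as np, cv2
from scipy.spatial.transform import Rotation as Ro
def cam(f):
    h=f["image"].shape[0]; return dict(f=h/2/np.tan(np.radians(f["fovy"]/2)),cx=f["cx"],cy=f["cy"],eye=np.array(f["eye"]),R=Ro.from_euler("xyz",f["attitude"],degrees=True).as_matrix())
def ray(c,u,v):
    return c["R"]@np.array([(u-c["cx"])/c["f"],-(v-c["cy"])/c["f"],-1.])
def onz(c,u,v,z):
    d=ray(c,u,v); return c["eye"]+d*(z-c["eye"][2])/d[2]
def proj(c,p):
    q=c["R"].T@(np.asarray(p,float)-c["eye"]); return np.array([c["cx"]+c["f"]*q[0]/-q[2], c["cy"]+c["f"]*q[1]/q[2]])
E
python3 - <<'E'
from workcell import env, eyes
import cv2,numpy as np
from h import *
T=eyes.grab_frame("top");S=eyes.grab_frame("side");t=cam(T);s=cam(S)
for n,(u,v) in dict(o1=(149,186),o2=(194,198),o3=(138,235),o4=(184,249),ey=(169,218)).items():
    p=onz(t,u,v,45); print(n,p.round(),proj(s,p*[1,1,0]+[0,0,3]).round(1),proj(s,p*[1,1,0]+[0,0,60]).round(1))
ws=[(290,221),(314,217),(339,213),(363,208)]
P=[onz(t,u,v,13.5) for u,v in ws];print(np.round(P)); print([np.linalg.norm(P[i+1]-P[i]).round(1) for i in range(3)])
P2=[onz(s,u,v,13.5) for u,v in [(295,183),(294.5,163),(294.5,146),(294,130)]];print(np.round(P2))
a=cv2.resize(T["image"][160:280,100:240],None,fx=5.5,fy=5.5,interpolation=cv2.INTER_CUBIC);cv2.imwrite("pics/t1.png",a)
b=cv2.resize(S["image"][225:365,175:345],None,fx=4.2,fy=4.2,interpolation=cv2.INTER_CUBIC);cv2.imwrite("pics/s1.png",b)
E
```

```text
o1 [593. 284.  45.] [217.8 311.8] [215.7 297.8]
o2 [562. 157.  45.] [247.4 265.5] [246.6 250.7]
o3 [456. 306.  45.] [279.3 334.9] [279.7 321.3]
o4 [420. 178.  45.] [307.3 285.4] [308.8 270.9]
ey [504. 223.  45.] [265.3 295.5] [265.2 281.2]
[[ 507. -113.   14.]
 [ 520. -180.   14.]
 [ 533. -251.   14.]
 [ 548. -319.   14.]]
[np.float64(68.9), np.float64(71.9), np.float64(69.9)]
[[ 504. -111.   14.]
 [ 519. -184.   14.]
 [ 532. -250.   14.]
 [ 547. -317.   14.]]
```

View pics/t1.png

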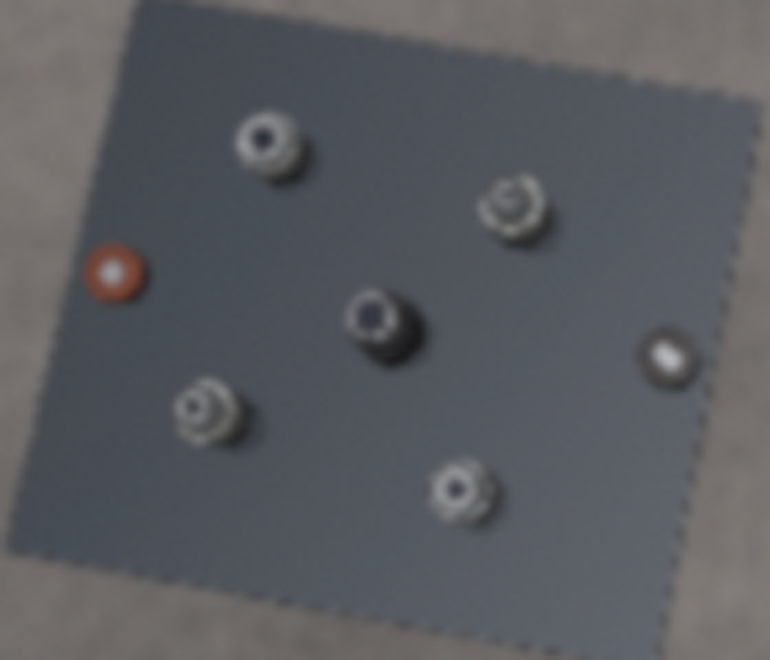

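View pics/s1.png

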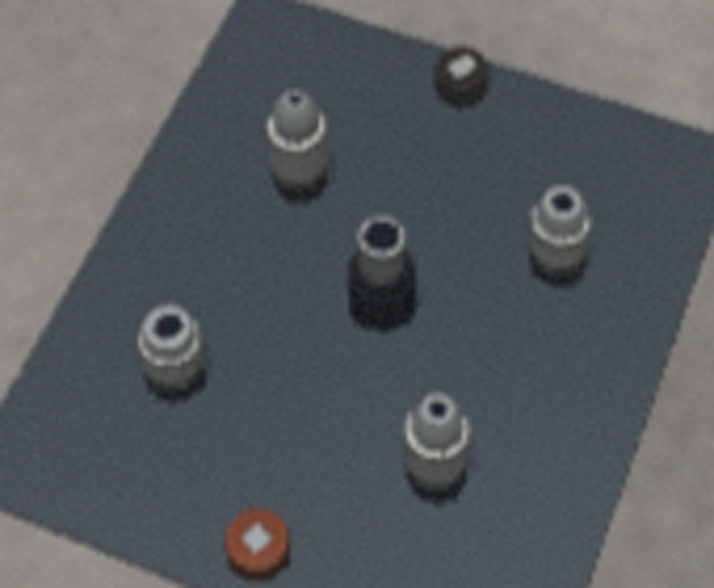

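A close look at the crops gives the choice by nose width and height:
- **A:** widest nose, shortest. Crop top (270,145), crop side (169,326).
- **B:** (463,490) and (561,203).
- **C:** (207,410) and (437,408).
- **D:** pointed nose, tallest. (513,208) and (295,98).
- **Left alone:** the eyepiece (dark base, crop top (380,325)), the red and dark specimens, and the yellow look-alike.

Next I measure.

```bash
cat >> h.py <<'E'
def tri(t,a,s,b):
    d1,d2=ray(t,*a),ray(s,*b); k=np.linalg.lstsq(np.c_[d1,-d2],s["eye"]-t["eye"],rcond=None)[0]
    p,q=t["eye"]+k[0]*d1,s["eye"]+k[1]*d2; return (p+q)/2,np.linalg.norm(p-q)
def tool(dst,yaw=None):
    "shift in mm (tool axes) to world TCP dst"
    from workcell import env
    s=env.state(); R=Ro.from_euler("xyz",s["ee_rot"],degrees=True).as_matrix()
    d=R.T@(np.asarray(dst,float)-s["ee_pos"])
    print("pos",s["ee_pos"].round(1),s["ee_rot"].round(2),"shift",d.round(1),"t",round(s["time_s"],1))
    if yaw is not None: print("rotvec",Ro.from_matrix(R.T@Ro.from_euler("xyz",[180,0,yaw],degrees=True).as_matrix()).as_rotvec(degrees=True).round(2))
E
python3 - <<'E'
from workcell import env, eyes
from h import *
T=eyes.grab_frame("top");S=eyes.grab_frame("side");t=cam(T);s=cam(S)
ft=lambda u,v:((u+.5)/5.5+100-.5,(v+.5)/5.5+160-.5); fs=lambda u,v:((u+.5)/4.2+175-.5,(v+.5)/4.2+225-.5)
O=dict(A=((263,138),(169,326),(270,145),(169,344),36,46),B=((457,488),(562,202),(464,492),(560,228),40,54),C=((195,407),(437,408),(209,412),(437,434),44,62),D=((507,194),(295,98),(513,209),(297,130),48,70),E=((371,316),(382,235),None,None,0,62))
for n,(a,b,c,d,hs,h) in O.items():
    p,e=tri(t,ft(*a),s,fs(*b)); print(n,"nose",p.round(1),"gap",round(e,1),"want z",h+3, "on-plane",onz(t,*ft(*a),h+3)[:2].round(1),onz(s,*fs(*b),h+3)[:2].round(1), *( (onz(t,*ft(*c),hs+3)[:2].round(1),onz(s,*fs(*d),hs+3)[:2].round(1)) if c else ()))
for nm,F,c,box in (("top",T,t,(190,240,262,392)),("side",S,s,(115,205,275,315))):
    g=cv2.cvtColor(F["image"],cv2.COLOR_BGR2GRAY); y0,y1,x0,x1=box
    g=cv2.resize(g[y0:y1,x0:x1],None,fx=4,fy=4,interpolation=cv2.INTER_CUBIC)
    m=(g<70).astype(np.uint8)
    cs=cv2.findContours(m,cv2.RETR_EXTERNAL,cv2.CHAIN_APPROX_NONE)[0]
    for k in cs:
        if cv2.contourArea(k)<1500/4: continue
        (u,v),ax,_=cv2.fitEllipse(k); u,v=(u+.5)/4+x0-.5,(v+.5)/4+y0-.5
        print(nm,round(u,1),round(v,1),np.round(np.array(ax)/4,1),onz(c,u,v,13.5).round(1))
E
```

```text
A nose [595.5 288.2  48.4] gap 1.4 want z 49 on-plane [596.1 288.1] [594.6 288.6] [594.5 286.8] [594.2 292.7]
B nose [421.1 179.6  55.9] gap 0.8 want z 57 on-plane [421.5 179.5] [420.6 180.4] [420.4 178.1] [419.7 186.6]
C nose [457.6 309.1  63.8] gap 0.6 want z 65 on-plane [457.7 308.8] [457.1 309.8] [457.  306.4] [456.1 313.4]
D nose [565.1 159.5  72.7] gap 1.0 want z 73 on-plane [565.5 159.5] [564.5 159.7] [561.8 159.3] [563.1 164. ]
E nose [503.8 224.9  65.3] gap 1.2 want z 65 on-plane [504.4 225. ] [503.2 224.7]
top 289.7 221.1 [15.8 16.1] [ 506.6 -111.8   13.5]
top 314.1 216.9 [15.7 16.1] [ 520.1 -180.5   13.5]
top 338.4 212.6 [15.6 16.2] [ 533.7 -249.2   13.5]
top 362.6 208.3 [15.4 16.3] [ 547.3 -318.    13.5]
side 294.2 182.4 [12.  17.5] [ 506.4 -112.8   13.5]
side 294.0 163.4 [10.9 16.7] [ 520.3 -182.2   13.5]
side 294.0 145.8 [10.2 16.3] [ 533.8 -251.    13.5]
side 293.8 129.4 [ 9.6 15.7] [ 547.6 -319.6   13.5]
```

Triangulated tops match all four known heights to within about 1 mm, and the well spacing comes out near 70 mm. I'll start with A.

```bash
python3 -c "
from h import *
tool((595.3,288.2,130),101.2)"
```

```text
pos [249.4 517.9 213.7] [-179.97   -0.    154.28] shift [-411.3  -56.9   83.7] t 0.3
rotvec [-3.000e-02  1.000e-02  5.308e+01]
```

>>> {"name": "send_rows", "arguments": {
  "targets": "-0.15 -0.02 0.02 0 0 20 100;-0.3 -0.04 0.05 0 0 40 100;-0.411 -0.057 0.083 0 0 53.1 100;-0.411 -0.057 0.083 0 0 53.1 100;-0.411 -0.057 0.083 0 0 53.1 100;-0.411 -0.057 0.083 0 0 53.1 100;-0.411 -0.057 0.083 0 0 53.1 100;-0.411 -0.057 0.083 0 0 53.1 100;-0.411 -0.057 0.083 0 0 53.1 100;-0.411 -0.057 0.083 0 0 53.1 100;-0.411 -0.057 0.083 0 0 53.1 100;-0.411 -0.057 0.083 0 0 53.1 100",
  "grip_force": 15
}}

```text
time_s: 1.3
ee_pos: [596.7, 286.2, 129.5]
ee_rot: [-179.9, 0.0, 101.0]
force: [-0.2, 0.6, 0.2]
gripper_width: 91.2
gripper_force: 0.0
```

```bash
python3 -c "
from h import *
tool((595.3,288.2,9),101.2)"
```

```text
pos [596.7 286.2 129.5] [-1.7991e+02  3.0000e-02  1.0096e+02] shift [  2.3  -0.8 120.5] t 1.3
rotvec [-0.09  0.03 -0.24]
```

>>> {"name": "send_rows", "arguments": {
  "targets": "0.002 -0.001 0.03 0 0 0 100;0.002 -0.001 0.06 0 0 0 100;0.002 -0.001 0.085 0 0 0 100;0.002 -0.001 0.105 0 0 0 100;0.002 -0.001 0.115 0 0 0 100;0.002 -0.001 0.12 0 0 0 100;0.002 -0.001 0.12 0 0 0 70;0.002 -0.001 0.12 0 0 0 55;0.002 -0.001 0.12 0 0 0 45;0.002 -0.001 0.12 0 0 0 38;0.002 -0.001 0.12 0 0 0 30;0.002 -0.001 0.12 0 0 0 25",
  "grip_force": 15
}}

```text
time_s: 2.3
ee_pos: [594.0, 290.3, 11.7]
ee_rot: [179.9, -0.0, 101.2]
force: [-0.2, -0.2, 0.8]
gripper_width: 54.1
gripper_force: 0.0
```

>>> {"name": "send_rows", "arguments": {
  "targets": "0 0 0 0 0 0 25;0 0 0 0 0 0 25;0 0 0 0 0 0 20;0 0 0 0 0 0 20;0 0 0 0 0 0 20;0 0 0 0 0 0 20;0 0 0 0 0 0 20;0 0 0 0 0 0 20",
  "grip_force": 15
}}

```text
time_s: 2.97
ee_pos: [593.9, 290.2, 11.0]
ee_rot: [180.0, -0.0, 101.2]
force: [0.1, 0.7, -0.3]
gripper_width: 29.4
gripper_force: 15.0
```

>>> {"name": "send_rows", "arguments": {
  "targets": "0 0 -0.005 0 0 0 20;0 0 -0.015 0 0 0 20;0 0 -0.03 0 0 0 20;0 0 -0.05 0 0 0 20;0 0 -0.075 0 0 0 20;0 0 -0.1 0 0 0 20;0 0 -0.115 0 0 0 20;0 0 -0.12 0 0 0 20;0 0 -0.12 0 0 0 20;0 0 -0.12 0 0 0 20",
  "grip_force": 15
}}

```text
time_s: 3.8
ee_pos: [593.2, 289.9, 130.6]
ee_rot: [-179.9, 0.0, 101.2]
force: [-0.1, 0.1, -2.1]
gripper_width: 29.7
gripper_force: 15.0
```

```bash
python3 -c "
from h import *
tool((506.5,-112.3,130),101.2)"
```

```text
pos [593.2 289.9 130.6] [-1.7995e+02  1.0000e-02  1.0118e+02] shift [-377.8 -163.     0.8] t 3.8
rotvec [-0.05  0.01 -0.02]
```

>>> {"name": "send_rows", "arguments": {
  "targets": "-0.015 -0.006 0 0 0 0 20;-0.045 -0.019 0 0 0 0 20;-0.08 -0.035 0 0 0 0 20;-0.12 -0.052 0 0 0 0 20;-0.16 -0.069 0 0 0 0 20;-0.2 -0.086 0 0 0 0 20;-0.24 -0.104 0 0 0 0 20;-0.28 -0.121 0 0 0 0 20;-0.32 -0.138 0 0 0 0 20;-0.35 -0.151 0 0 0 0 20;-0.37 -0.16 0 0 0 0 20;-0.377 -0.163 0 0 0 0 20",
  "grip_force": 15
}}

```text
time_s: 4.8
ee_pos: [504.8, -114.4, 129.4]
ee_rot: [-179.8, -0.0, 101.0]
force: [0.2, 0.4, -0.7]
gripper_width: 30.0
gripper_force: 15.0
```

```bash
python3 - <<'E'
from workcell import env, eyes
from h import *
tool((506.5,-112.3,22),101.2)
S=eyes.grab_frame("side");cv2.imwrite("pics/s2.png",cv2.resize(S["image"][60:240,200:400],None,fx=3,fy=3,interpolation=cv2.INTER_CUBIC))
E
```

```text
pos [ 504.8 -114.4  129.4] [-1.7979e+02 -3.0000e-02  1.0097e+02] shift [  1.7   2.5 107.4] t 4.8
rotvec [-0.21 -0.03 -0.23]
```

View pics/s2.png

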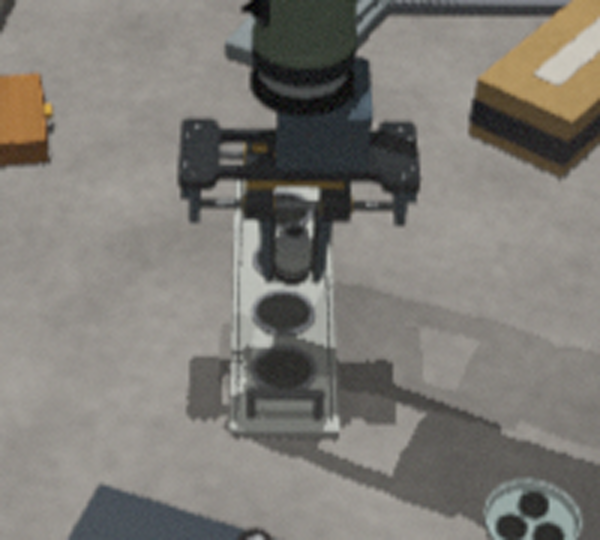

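The side crop shows A held upright at (292,250), and the first two wells at (284,368) and (284,312) are clear. I'll lower it now.

>>> {"name": "send_rows", "arguments": {
  "targets": "0.002 0.002 0.02 0 0 0 20;0.002 0.002 0.045 0 0 0 20;0.002 0.002 0.07 0 0 0 20;0.002 0.002 0.085 0 0 0 20;0.002 0.002 0.094 0 0 0 20;0.002 0.002 0.099 0 0 0 20;0.002 0.002 0.102 0 0 0 20;0.002 0.002 0.104 0 0 0 20;0.002 0.002 0.105 0 0 0 20;0.002 0.002 0.106 0 0 0 20;0.002 0.002 0.1065 0 0 0 20;0.002 0.002 0.1065 0 0 0 20",
  "grip_force": 15
}}

```text
time_s: 5.85
ee_pos: [508.8, -109.0, 24.9]
ee_rot: [179.9, 0.0, 101.2]
force: [-0.1, -0.7, -1.0]
gripper_width: 29.6
gripper_force: 15.0
```

```bash
python3 - <<'E'
from h import *
tool((506.5,-112.3,21.5),101.2)
E
```

```text
pos [ 508.8 -109.    24.9] [1.7995e+02 2.0000e-02 1.0118e+02] shift [-2.8 -2.9  3.4] t 5.8
rotvec [ 0.05  0.02 -0.02]
```

>>> {"name": "send_rows", "arguments": {
  "targets": "-0.001 -0.001 0 0 0 0 20;-0.002 -0.003 0.001 0 0 0 20;-0.002 -0.003 0.0015 0 0 0 20;-0.002 -0.003 0.002 0 0 0 20;-0.002 -0.003 0.0025 0 0 0 20;-0.002 -0.003 0.003 0 0 0 20;-0.002 -0.003 0.0035 0 0 0 20;-0.002 -0.003 0.0035 0 0 0 20;-0.002 -0.003 0.0035 0 0 0 20",
  "grip_force": 15
}}

```text
time_s: 6.6
ee_pos: [506.0, -111.5, 21.4]
ee_rot: [180.0, 0.0, 101.2]
force: [-2.9, -1.0, 5.2]
gripper_width: 29.8
gripper_force: 15.0
```

Contact shows about +5 N upward, at the expected height. Releasing.

>>> {"name": "send_rows", "arguments": {
  "targets": "0 0 0 0 0 0 40;0 0 0 0 0 0 55;0 0 0 0 0 0 70;0 0 0 0 0 0 85;0 0 0 0 0 0 85;0 0 0 0 0 0 85;0 0 -0.01 0 0 0 85;0 0 -0.03 0 0 0 85;0 0 -0.06 0 0 0 85;0 0 -0.09 0 0 0 85;0 0 -0.11 0 0 0 85;0 0 -0.11 0 0 0 85"
}}

```text
time_s: 7.6
ee_pos: [509.0, -112.2, 136.2]
ee_rot: [179.5, 0.2, 101.2]
force: [0.6, -0.1, 1.1]
gripper_width: 77.7
gripper_force: 0.0
```

```bash
python3 - <<'E'
from h import *
from workcell import env
print(env.state()["gripper_width"])
tool((421,179.8,130),101.2)
E
```

```text
77.70918954687339
pos [ 509.  -112.2  136.2] [179.46   0.24 101.19] shift [303.6 -29.7   4.7] t 7.6
rotvec [ 0.54  0.24 -0.01]
```

>>> {"name": "send_rows", "arguments": {
  "targets": "0.02 -0.002 0 0 0 0 85;0.06 -0.005 0 0 0 0 85;0.1 -0.009 0 0 0 0 85;0.14 -0.013 0 0 0 0 85;0.18 -0.016 0 0 0 0 85;0.22 -0.02 0 0 0 0 85;0.26 -0.023 0 0 0 0 85;0.29 -0.026 0 0 0 0 85;0.302 -0.027 0 0 0 0 85;0.302 -0.027 0 0 0 0 85;0.302 -0.027 0 0 0 0 85;0.302 -0.027 0 0 0 0 85"
}}

```text
time_s: 8.6
ee_pos: [420.8, 178.8, 130.8]
ee_rot: [-180.0, 0.0, 101.2]
force: [0.5, -0.2, 0.2]
gripper_width: 77.7
gripper_force: 0.0
```

```bash
python3 - <<'E'
from h import *
from workcell import env, eyes
tool((421,179.8,12),101.2)
S=eyes.grab_frame("side");cv2.imwrite("pics/s3.png",cv2.resize(S["image"][110:350,180:400],None,fx=2.5,fy=2.5,interpolation=cv2.INTER_CUBIC))
E
```

```text
pos [420.8 178.8 130.8] [-1.7998e+02  3.0000e-02  1.0117e+02] shift [  1.    0.4 118.8] t 8.6
rotvec [-0.02  0.03 -0.03]
```

View pics/s3.png

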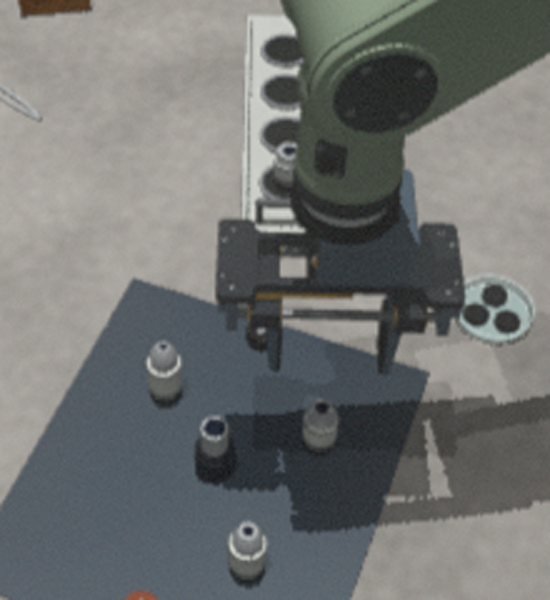

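The crop shows A standing in well 1 at (286,170) and the gripper above B at (320,430). The eyepiece is untouched at (214,450).

>>> {"name": "send_rows", "arguments": {
  "targets": "0.001 0 0.025 0 0 0 85;0.001 0 0.06 0 0 0 85;0.001 0 0.09 0 0 0 85;0.001 0 0.11 0 0 0 85;0.001 0 0.117 0 0 0 85;0.001 0 0.119 0 0 0 85;0.001 0 0.119 0 0 0 85;0.001 0 0.119 0 0 0 70;0.001 0 0.119 0 0 0 50;0.001 0 0.119 0 0 0 38;0.001 0 0.119 0 0 0 30;0.001 0 0.119 0 0 0 20",
  "grip_force": 15
}}

```text
time_s: 9.65
ee_pos: [421.0, 180.7, 12.5]
ee_rot: [179.9, -0.0, 101.2]
force: [-0.2, -0.2, 1.0]
gripper_width: 47.3
gripper_force: 0.0
```

>>> {"name": "send_rows", "arguments": {
  "targets": "0 0 0 0 0 0 20;0 0 0 0 0 0 20;0 0 0 0 0 0 20;0 0 0 0 0 0 20;0 0 0 0 0 0 20;0 0 0 0 0 0 20;0 0 0 0 0 0 20",
  "grip_force": 15
}}

```text
time_s: 10.23
ee_pos: [420.8, 180.6, 12.0]
ee_rot: [180.0, -0.0, 101.2]
force: [0.1, 0.5, 1.7]
gripper_width: 29.4
gripper_force: 15.0
```

>>> {"name": "send_rows", "arguments": {
  "targets": "0 0 -0.005 0 0 0 20;0 0 -0.015 0 0 0 20;0 0 -0.03 0 0 0 20;0 0 -0.055 0 0 0 20;0 0 -0.085 0 0 0 20;0 0 -0.105 0 0 0 20;0 0 -0.118 0 0 0 20;0 0 -0.12 0 0 0 20;0 0 -0.12 0 0 0 20;0 0 -0.12 0 0 0 20"
}}

```text
time_s: 11.07
ee_pos: [419.9, 180.2, 131.1]
ee_rot: [-179.9, 0.0, 101.2]
force: [-1.0, -0.3, -1.7]
gripper_width: 29.3
gripper_force: 15.0
```

>>> {"name": "send_rows", "arguments": {
  "targets": "-0.015 0.001 0 0 0 0 20;-0.045 0.003 0 0 0 0 20;-0.08 0.006 0 0 0 0 20;-0.12 0.009 0 0 0 0 20;-0.16 0.012 0 0 0 0 20;-0.2 0.014 0 0 0 0 20;-0.24 0.017 0 0 0 0 20;-0.28 0.02 0 0 0 0 20;-0.32 0.023 0 0 0 0 20;-0.35 0.025 0 0 0 0 20;-0.37 0.027 0 0 0 0 20;-0.374 0.027 0 0 0 0 20"
}}

```text
time_s: 12.07
ee_pos: [519.9, -184.3, 130.0]
ee_rot: [-179.9, -0.0, 101.0]
force: [-0.0, 0.6, -1.4]
gripper_width: 29.8
gripper_force: 15.0
```

>>> {"name": "send_rows", "arguments": {
  "targets": "0 0 0 0 0 0 20;0 0 0.01 0 0 0 20;0 0 0.03 0 0 0 20;0 0 0.055 0 0 0 20;0 0 0.075 0 0 0 20;0 0 0.09 0 0 0 20;0 0 0.098 0 0 0 20;0 0 0.102 0 0 0 20;0 0 0.104 0 0 0 20;0 0 0.105 0 0 0 20;0 0 0.105 0 0 0 20;0 0 0.105 0 0 0 20"
}}

```text
time_s: 13.07
ee_pos: [520.3, -181.2, 27.7]
ee_rot: [179.9, 0.0, 101.2]
force: [0.0, 0.3, -1.7]
gripper_width: 29.6
gripper_force: 15.0
```

>>> {"name": "send_rows", "arguments": {
  "targets": "0 0 0.001 0 0 0 20;0 0 0.002 0 0 0 20;0 0 0.003 0 0 0 20;0 0 0.0035 0 0 0 20;0 0 0.004 0 0 0 20;0 0 0.0045 0 0 0 20;0 0 0.005 0 0 0 20;0 0 0.005 0 0 0 20;0 0 0.005 0 0 0 20"
}}

```text
time_s: 13.82
ee_pos: [519.7, -181.2, 22.6]
ee_rot: [180.0, 0.0, 101.2]
force: [-1.6, 0.5, 5.8]
gripper_width: 30.1
gripper_force: 15.0
```

>>> {"name": "send_rows", "arguments": {
  "targets": "0 0 0 0 0 0 40;0 0 0 0 0 0 55;0 0 0 0 0 0 70;0 0 0 0 0 0 85;0 0 0 0 0 0 85;0 0 0 0 0 0 85;0 0 -0.01 0 0 0 85;0 0 -0.03 0 0 0 85;0 0 -0.06 0 0 0 85;0 0 -0.09 0 0 0 85;0 0 -0.11 0 0 0 85;0 0 -0.11 0 0 0 85"
}}

```text
time_s: 14.82
ee_pos: [522.7, -182.2, 137.5]
ee_rot: [179.5, 0.3, 101.2]
force: [0.6, -0.2, -0.4]
gripper_width: 77.4
gripper_force: 0.0
```

>>> {"name": "send_rows", "arguments": {
  "targets": "0.02 0.001 0 0 0 0 85;0.06 0.004 0 0 0 0 85;0.1 0.007 0 0 0 0 85;0.14 0.01 0 0 0 0 85;0.18 0.012 0 0 0 0 85;0.22 0.015 0 0 0 0 85;0.26 0.018 0 0 0 0 85;0.3 0.021 0 0 0 0 85;0.34 0.023 0 0 0 0 85;0.38 0.026 0 0 0 0 85;0.42 0.029 0 0 0 0 85;0.45 0.031 0 0 0 0 85"
}}

```text
time_s: 15.82
ee_pos: [461.8, 269.1, 131.8]
ee_rot: [-180.0, -0.0, 101.3]
force: [0.6, 0.7, 0.5]
gripper_width: 77.4
gripper_force: 0.0
```

>>> {"name": "send_rows", "arguments": {
  "targets": "0.025 0.002 0 0 0 0 85;0.043 0.003 0 0 0 0 85;0.043 0.003 0 0 0 0 85;0.043 0.003 0 0 0 0 85;0.043 0.003 0 0 0 0 85;0.043 0.003 0 0 0 0 85"
}}

```text
time_s: 16.32
ee_pos: [457.4, 307.8, 131.8]
ee_rot: [-180.0, 0.0, 101.1]
force: [0.4, -0.2, 0.1]
gripper_width: 77.3
gripper_force: 0.0
```

```bash
python3 - <<'E'
from h import *
from workcell import env, eyes
tool((457.4,309,15),101.2)
S=eyes.grab_frame("side");cv2.imwrite("pics/s4.png",cv2.resize(S["image"][110:384,180:400],None,fx=2.1,fy=2.1,interpolation=cv2.INTER_CUBIC))
E
```

```text
pos [457.4 307.8 131.8] [-1.7997e+02  3.0000e-02  1.0112e+02] shift [  1.2   0.3 116.8] t 16.3
rotvec [-0.03  0.03 -0.08]
```

View pics/s4.png

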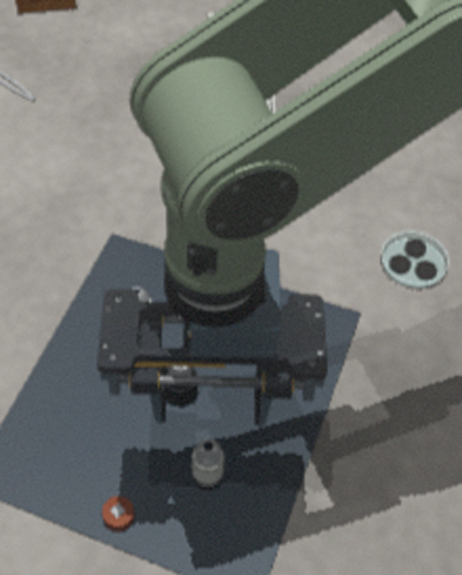

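The gripper is centred over C at (207,462) in the crop, with the fingers clear of the eyepiece at (180,385) behind.

>>> {"name": "send_rows", "arguments": {
  "targets": "0.001 0 0.025 0 0 0 85;0.001 0 0.06 0 0 0 85;0.001 0 0.09 0 0 0 85;0.001 0 0.11 0 0 0 85;0.001 0 0.115 0 0 0 85;0.001 0 0.117 0 0 0 85;0.001 0 0.117 0 0 0 85;0.001 0 0.117 0 0 0 70;0.001 0 0.117 0 0 0 50;0.001 0 0.117 0 0 0 38;0.001 0 0.117 0 0 0 30;0.001 0 0.117 0 0 0 20",
  "grip_force": 15
}}

```text
time_s: 17.37
ee_pos: [457.5, 310.3, 15.6]
ee_rot: [179.9, -0.0, 101.2]
force: [-0.0, 0.3, -0.5]
gripper_width: 46.9
gripper_force: 0.0
```

>>> {"name": "send_rows", "arguments": {
  "targets": "0 0 0 0 0 0 20;0 0 0 0 0 0 20;0 0 0 0 0 0 20;0 0 0 0 0 0 20;0 0 0 0 0 0 20;0 0 0 0 0 0 20;0 0 0 0 0 0 20",
  "grip_force": 15
}}

```text
time_s: 17.95
ee_pos: [457.3, 310.1, 15.0]
ee_rot: [180.0, -0.0, 101.2]
force: [0.2, -0.1, 1.2]
gripper_width: 29.7
gripper_force: 15.0
```

>>> {"name": "send_rows", "arguments": {
  "targets": "0 0 -0.005 0 0 0 20;0 0 -0.015 0 0 0 20;0 0 -0.03 0 0 0 20;0 0 -0.055 0 0 0 20;0 0 -0.085 0 0 0 20;0 0 -0.105 0 0 0 20;0 0 -0.118 0 0 0 20;0 0 -0.12 0 0 0 20;0 0 -0.12 0 0 0 20;0 0 -0.12 0 0 0 20"
}}

```text
time_s: 18.78
ee_pos: [456.6, 309.6, 134.3]
ee_rot: [-179.9, 0.0, 101.2]
force: [-0.3, 0.2, -1.4]
gripper_width: 29.8
gripper_force: 15.0
```

>>> {"name": "send_rows", "arguments": {
  "targets": "-0.015 -0.001 0 0 0 0 20;-0.045 -0.003 0 0 0 0 20;-0.08 -0.005 0 0 0 0 20;-0.12 -0.007 0 0 0 0 20;-0.16 -0.01 0 0 0 0 20;-0.2 -0.012 0 0 0 0 20;-0.24 -0.014 0 0 0 0 20;-0.28 -0.017 0 0 0 0 20;-0.32 -0.019 0 0 0 0 20;-0.36 -0.022 0 0 0 0 20;-0.4 -0.024 0 0 0 0 20;-0.44 -0.026 0 0 0 0 20"
}}

```text
time_s: 19.78
ee_pos: [515.5, -129.1, 133.7]
ee_rot: [-179.8, -0.1, 101.2]
force: [0.3, -0.2, -2.0]
gripper_width: 29.1
gripper_force: 15.0
```

>>> {"name": "send_rows", "arguments": {
  "targets": "-0.04 -0.003 0 0 0 0 20;-0.075 -0.005 0 0 0 0 20;-0.1 -0.006 0 0 0 0 20;-0.117 -0.008 0 0 0 0 20;-0.124 -0.008 0 0 0 0 20;-0.124 -0.008 0 0 0 0 20;-0.124 -0.008 0 0 0 0 20;-0.124 -0.008 0 0 0 0 20;-0.124 -0.008 0 0 0 0 20"
}}

```text
time_s: 20.53
ee_pos: [533.0, -248.5, 134.8]
ee_rot: [-180.0, -0.0, 101.3]
force: [0.7, -0.1, -1.4]
gripper_width: 29.4
gripper_force: 15.0
```

>>> {"name": "send_rows", "arguments": {
  "targets": "0 0 0.01 0 0 0 20;0 0 0.03 0 0 0 20;0 0 0.055 0 0 0 20;0 0 0.075 0 0 0 20;0 0 0.09 0 0 0 20;0 0 0.098 0 0 0 20;0 0 0.102 0 0 0 20;0 0 0.104 0 0 0 20;0 0 0.105 0 0 0 20;0 0 0.105 0 0 0 20;0 0 0.105 0 0 0 20"
}}

```text
time_s: 21.45
ee_pos: [533.9, -250.1, 30.8]
ee_rot: [179.9, 0.1, 101.2]
force: [-0.4, -1.0, -1.0]
gripper_width: 29.7
gripper_force: 15.0
```

>>> {"name": "send_rows", "arguments": {
  "targets": "0 0 0.001 0 0 0 20;0 0 0.002 0 0 0 20;0 0 0.003 0 0 0 20;0 0 0.0035 0 0 0 20;0 0 0.004 0 0 0 20;0 0 0.0045 0 0 0 20;0 0 0.005 0 0 0 20;0 0 0.005 0 0 0 20;0 0 0.005 0 0 0 20"
}}

```text
time_s: 22.2
ee_pos: [533.3, -249.8, 25.5]
ee_rot: [180.0, 0.0, 101.2]
force: [-1.2, 0.3, 5.3]
gripper_width: 29.5
gripper_force: 15.0
```

>>> {"name": "send_rows", "arguments": {
  "targets": "0 0 0 0 0 0 40;0 0 0 0 0 0 55;0 0 0 0 0 0 70;0 0 0 0 0 0 85;0 0 0 0 0 0 85;0 0 0 0 0 0 85;0 0 -0.01 0 0 0 85;0 0 -0.03 0 0 0 85;0 0 -0.06 0 0 0 85;0 0 -0.09 0 0 0 85;0 0 -0.11 0 0 0 85;0 0 -0.11 0 0 0 85"
}}

```text
time_s: 23.2
ee_pos: [536.1, -251.2, 140.8]
ee_rot: [179.5, 0.4, 101.2]
force: [0.9, -0.8, 1.0]
gripper_width: 77.8
gripper_force: 0.0
```

>>> {"name": "send_rows", "arguments": {
  "targets": "0.02 0.006 0 0 0 0 85;0.055 0.015 0 0 0 0 85;0.09 0.025 0 0 0 0 85;0.13 0.036 0 0 0 0 85;0.17 0.047 0 0 0 0 85;0.21 0.059 0 0 0 0 85;0.25 0.07 0 0 0 0 85;0.29 0.081 0 0 0 0 85;0.33 0.092 0 0 0 0 85;0.36 0.1 0 0 0 0 85;0.385 0.107 0 0 0 0 85;0.396 0.1105 0 0 0 0 85"
}}

```text
time_s: 24.2
ee_pos: [564.5, 163.4, 134.6]
ee_rot: [-180.0, -0.1, 101.4]
force: [0.6, -0.5, -0.7]
gripper_width: 77.4
gripper_force: 0.0
```

>>> {"name": "send_rows", "arguments": {
  "targets": "0 0 0 0 0 0 85;0 0 0 0 0 0 85;0 0 0 0 0 0 85;0 0 0 0 0 0 85"
}}

```text
time_s: 24.53
ee_pos: [564.8, 158.4, 134.9]
ee_rot: [-180.0, 0.0, 101.1]
force: [0.2, -0.7, 0.8]
gripper_width: 77.2
gripper_force: 0.0
```

```bash
python3 - <<'E'
from h import *
from workcell import env, eyes
tool((565,159.6,17.5),101.2)
S=eyes.grab_frame("side");cv2.imwrite("pics/s5.png",cv2.resize(S["image"][110:384,180:400],None,fx=2.1,fy=2.1,interpolation=cv2.INTER_CUBIC))
E
```

```text
pos [564.8 158.4 134.9] [-1.7997e+02  2.0000e-02  1.0108e+02] shift [  1.2   0.5 117.4] t 24.5
rotvec [-0.03  0.02 -0.12]
```

View pics/s5.png

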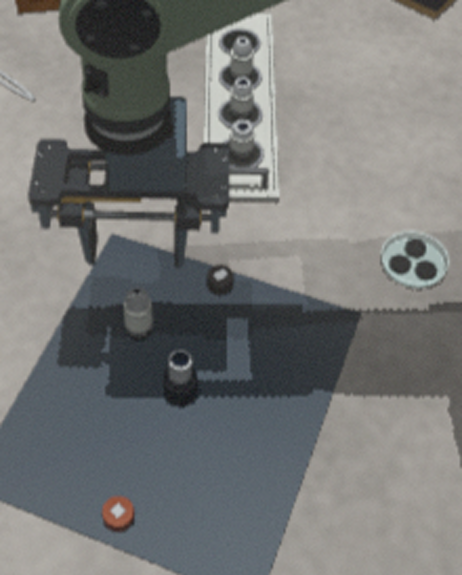

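A, B and C stand in wells 1–3 at (242,140), (242,97) and (240,55) in the crop. The gripper is over D at (138,312), and the eyepiece is in place at (180,378).

>>> {"name": "send_rows", "arguments": {
  "targets": "0.001 0 0.025 0 0 0 85;0.001 0 0.06 0 0 0 85;0.001 0 0.09 0 0 0 85;0.001 0 0.11 0 0 0 85;0.001 0 0.115 0 0 0 85;0.001 0 0.117 0 0 0 85;0.001 0 0.117 0 0 0 85;0.001 0 0.117 0 0 0 70;0.001 0 0.117 0 0 0 50;0.001 0 0.117 0 0 0 38;0.001 0 0.117 0 0 0 30;0.001 0 0.117 0 0 0 20",
  "grip_force": 15
}}

```text
time_s: 25.58
ee_pos: [565.0, 161.2, 18.6]
ee_rot: [179.9, -0.0, 101.2]
force: [0.2, -0.1, 0.4]
gripper_width: 47.0
gripper_force: 0.0
```

>>> {"name": "send_rows", "arguments": {
  "targets": "0 0 0 0 0 0 20;0 0 0 0 0 0 20;0 0 0 0 0 0 20;0 0 0 0 0 0 20;0 0 0 0 0 0 20;0 0 0 0 0 0 20;0 0 0 0 0 0 20",
  "grip_force": 15
}}

```text
time_s: 26.17
ee_pos: [564.8, 161.1, 18.0]
ee_rot: [180.0, -0.0, 101.2]
force: [-0.4, -0.2, 1.0]
gripper_width: 29.5
gripper_force: 15.0
```

>>> {"name": "send_rows", "arguments": {
  "targets": "0 0 -0.005 0 0 0 20;0 0 -0.015 0 0 0 20;0 0 -0.03 0 0 0 20;0 0 -0.055 0 0 0 20;0 0 -0.085 0 0 0 20;0 0 -0.105 0 0 0 20;0 0 -0.118 0 0 0 20;0 0 -0.12 0 0 0 20;0 0 -0.12 0 0 0 20;0 0 -0.12 0 0 0 20"
}}

```text
time_s: 27.0
ee_pos: [564.0, 160.9, 137.3]
ee_rot: [-179.9, 0.0, 101.2]
force: [0.2, -0.0, -1.4]
gripper_width: 29.7
gripper_force: 15.0
```

>>> {"name": "send_rows", "arguments": {
  "targets": "-0.015 -0.004 0 0 0 0 20;-0.045 -0.011 0 0 0 0 20;-0.08 -0.019 0 0 0 0 20;-0.115 -0.027 0 0 0 0 20;-0.155 -0.037 0 0 0 0 20;-0.195 -0.046 0 0 0 0 20;-0.235 -0.056 0 0 0 0 20;-0.275 -0.065 0 0 0 0 20;-0.315 -0.074 0 0 0 0 20;-0.35 -0.083 0 0 0 0 20;-0.385 -0.091 0 0 0 0 20;-0.415 -0.098 0 0 0 0 20"
}}

```text
time_s: 28.0
ee_pos: [547.7, -267.2, 136.1]
ee_rot: [-179.9, -0.1, 101.1]
force: [-0.0, 0.1, -1.3]
gripper_width: 29.4
gripper_force: 15.0
```

>>> {"name": "send_rows", "arguments": {
  "targets": "-0.025 -0.006 0 0 0 0 20;-0.042 -0.01 0 0 0 0 20;-0.052 -0.012 0 0 0 0 20;-0.052 -0.012 0 0 0 0 20;-0.052 -0.012 0 0 0 0 20;-0.052 -0.012 0 0 0 0 20;-0.052 -0.012 0 0 0 0 20"
}}

```text
time_s: 28.58
ee_pos: [547.5, -316.8, 137.9]
ee_rot: [-180.0, -0.0, 101.3]
force: [-0.1, -0.2, -0.9]
gripper_width: 29.6
gripper_force: 15.0
```

>>> {"name": "send_rows", "arguments": {
  "targets": "0 0 0.01 0 0 0 20;0 0 0.03 0 0 0 20;0 0 0.055 0 0 0 20;0 0 0.075 0 0 0 20;0 0 0.09 0 0 0 20;0 0 0.098 0 0 0 20;0 0 0.102 0 0 0 20;0 0 0.104 0 0 0 20;0 0 0.105 0 0 0 20;0 0 0.105 0 0 0 20;0 0 0.105 0 0 0 20"
}}

```text
time_s: 29.5
ee_pos: [547.9, -318.6, 33.9]
ee_rot: [179.9, 0.1, 101.2]
force: [0.7, 0.6, -0.2]
gripper_width: 29.6
gripper_force: 15.0
```

>>> {"name": "send_rows", "arguments": {
  "targets": "0 0 0.001 0 0 0 20;0 0 0.002 0 0 0 20;0 0 0.003 0 0 0 20;0 0 0.0035 0 0 0 20;0 0 0.004 0 0 0 20;0 0 0.0045 0 0 0 20;0 0 0.005 0 0 0 20;0 0 0.005 0 0 0 20;0 0 0.005 0 0 0 20"
}}

```text
time_s: 30.25
ee_pos: [547.4, -318.4, 28.5]
ee_rot: [180.0, 0.0, 101.2]
force: [-1.8, 1.0, 4.9]
gripper_width: 29.4
gripper_force: 15.0
```

Contact again. Releasing, rising, then backing towards the base so I can look.

>>> {"name": "send_rows", "arguments": {
  "targets": "0 0 0 0 0 0 40;0 0 0 0 0 0 55;0 0 0 0 0 0 70;0 0 0 0 0 0 85;0 0 0 0 0 0 85;0 0 0 0 0 0 85;0 0 -0.01 0 0 0 85;0 0 -0.03 0 0 0 85;0 0 -0.06 0 0 0 85;0 0 -0.09 0 0 0 85;0 0 -0.12 0 0 0 85;0 0 -0.14 0 0 0 85"
}}

```text
time_s: 31.25
ee_pos: [548.3, -318.9, 172.1]
ee_rot: [179.8, 0.2, 101.2]
force: [-0.3, -0.4, -0.2]
gripper_width: 77.3
gripper_force: 0.0
```

>>> {"name": "send_rows", "arguments": {
  "targets": "0 -0.02 0 0 0 0 85;0 -0.05 0 0 0 0 85;0 -0.09 0 0 0 0 85;0 -0.12 0 0 0 0 85;0 -0.15 0 0 0 0 85;0 -0.17 0 0 0 0 85;0 -0.18 0 0 0 0 85;0 -0.18 0 0 0 0 85;0 -0.18 0 0 0 0 85;0 -0.18 0 0 0 0 85"
}}

```text
time_s: 32.08
ee_pos: [372.1, -353.4, 168.2]
ee_rot: [179.9, 0.0, 101.2]
force: [0.8, 0.5, -0.0]
gripper_width: 77.5
gripper_force: 0.0
```

```bash
python3 - <<'E'
from workcell import env, eyes
import cv2,numpy as np
T=eyes.grab_frame("top")["image"][180:245,255:395];S=eyes.grab_frame("side")["image"][100:215,262:332]
a=cv2.resize(T,None,fx=5,fy=5,interpolation=cv2.INTER_CUBIC);b=cv2.resize(S,None,fx=5,fy=5,interpolation=cv2.INTER_CUBIC)
cv2.imwrite("pics/t6.png",a);cv2.imwrite("pics/s6.png",b)
E
```

```text
(no output)
```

View pics/t6.png

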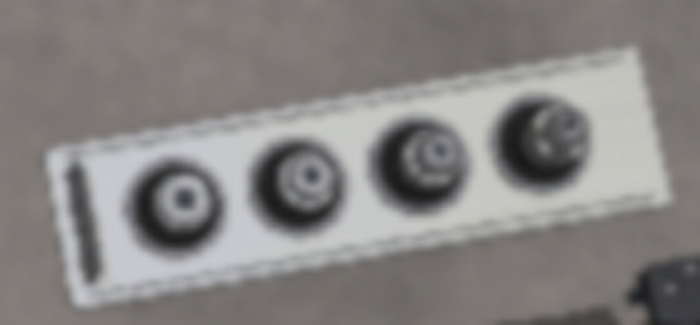

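View pics/s6.png

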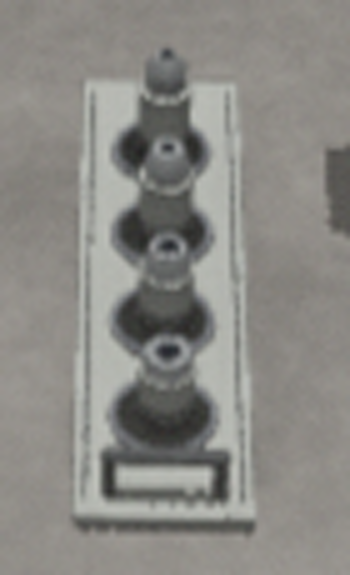

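All four stand upright in the right order. Nose tops are at (184,199), (311,175), (438,152) and (566,122) in the top crop, and (168,352), (168,245), (168,148) and (166,53) in the side crop. I'll check the offsets and the eyepiece.

```bash
python3 - <<'E'
from workcell import env, eyes
from h import *
T=eyes.grab_frame("top");S=eyes.grab_frame("side");t=cam(T);s=cam(S)
W=[(506.5,-112.3),(520.2,-181.3),(533.7,-250.1),(547.4,-318.8)]
for a,b,w,h in zip([(184,199),(311,175),(438,152),(566,122)],[(168,352),(168,245),(168,148),(166,53)],W,(46,54,62,70)):
    p,e=tri(t,((a[0]+.5)/5+254.5,(a[1]+.5)/5+179.5),s,((b[0]+.5)/5+261.5,(b[1]+.5)/5+99.5)); print((p-[*w,h+13.5]).round(1),round(e,1))
g=S["image"][225:365,175:345]; cv2.imwrite("pics/s7.png",cv2.resize(g,None,fx=4.2,fy=4.2,interpolation=cv2.INTER_CUBIC))
E
```

```text
[-0.8 -0.8 -0.6] 0.2
[-1.2  0.3  1. ] 0.0
[-1.6  1.6  0.5] 0.4
[-0.1  3.5  3.1] 1.2
```

View pics/s7.png

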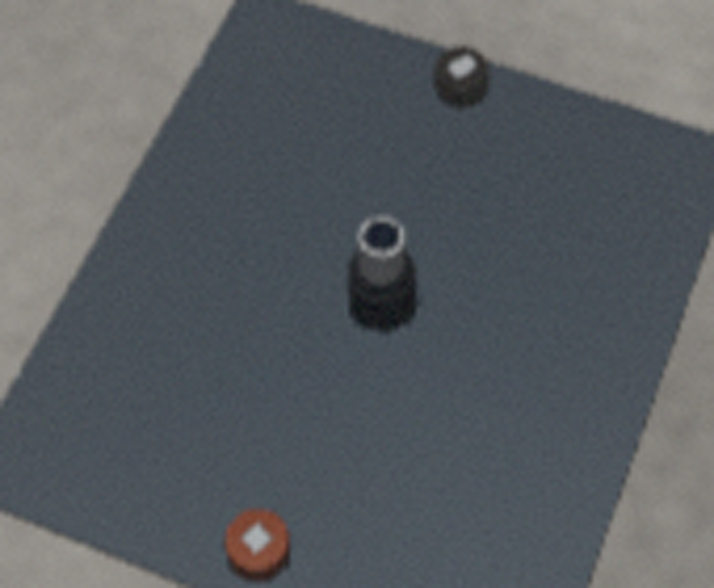

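The eyepiece is still at crop (382,235), the same pixel as at the start. Every objective is within about 4 mm of its well centre, at the right height. Handing in.

```bash
python3 -c "
from workcell import env
print(env.job_done())"
```

```text
the job is handed in; nothing more can be done
None
```

The job is handed in (no verdict came back): all four objectives stand upright in wells 1–4, shortest by the handle to longest at the far end, each measured within about 4 mm of its well centre, and the eyepiece has not moved.

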